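# Square up a table leg on its base bar for tacking

## Task

Get this leg ready for tack welding: lay the aluminium square flat on the bench with the outer face of its thick stock flush against the near face of the clamped bar, and set the red leg into the outside corner that the bar and the blade form, with one end butted against the bar and its side flush along the outer edge of the blade. Leave the firebrick, the spray can and the hammer where they are.

Things in the scene. Friction and masses are not known exactly. Their poses are not given: they have to be found in the camera images.
- bar: rusty brown flat bar lying on the bench, fixed, 30 wide (its x) x 400 long (its y) x 25 mm high. Origin: under its centre, on the bench. x points across it away from the robot, y along it to the robot's left, z up. The working face is the near face, the plane x = -15 mm. It is held by two fixed hold-down clamps at y = +182 and -182 mm; each clamp rises to 103 mm (post 45 mm beyond the bar's centre line), and none of it stands out past the near face
- square: loose bright aluminium welder's square, L-shaped, 0.55 kg (may vary by a third), lying flat. Origin: the outer corner of the L, at the underside. The thick stock is x -30 to 0, y 0 to 150, z 0 to 24 mm; its outer face is the plane x = 0. The thin blade is x -160 to -30, y 0 to 28, z 0 to 12 mm; its outer edge is the plane y = 0, continuous with the end of the stock. It starts short of the bar with its outer face toward it, turned by up to about 15 degrees from it. z is up
- stock_end (a point): the other end of the square's outer face, at the underside: 150 mm along the square's y from its origin; axes as the square's
- leg_center (a point): centre of the loose red leg, a closed square tube 150 long (x) x 40 (y) x 40 mm (z) with steel-coloured capped ends, 0.55 kg (may vary by a third), lying on the bench, its centre 20 mm up. It starts on the robot's right of the square, on the blade's outer side, one end toward the bar, turned by up to about 17 degrees from the bar's x
- leg: the same leg; origin under its centre
- firebrick: bystander: loose cream firebrick, 114 (x) x 230 (y) x 64 mm high; origin under its centre
- spray_can: bystander: loose upright yellow spray can, 66 diameter x 190 mm high; origin under its centre
- hammer: bystander: loose hammer about 280 mm long, lying along its x, handle to -x; origin under its middle
Mind the look-alikes: they are no part of the job. There is more than one size of the square; the job needs the largest.

How it is judged:
By the outcome, as a careful person would: the job done as asked, in the order asked, and still so for the second after the job is handed in, with the robot touching nothing.
It also fails if it takes over 72 s, if anything falls off the work surface, if the arm or the gripper's body presses on something with over 40 N, if the wrist force passes 120 N, or if a joint passes its speed limit or range.

## Robot

A 7-joint arm with a two-finger parallel gripper is mounted at the origin on the work surface. World frame = base frame: x ahead of the robot, y to its left, z up, the work surface at z = 0. Lengths are in m, angles in rad, forces in N, time in s.
With the tool pointing down it reaches from about 0.4 to 0.875 m from the base axis. Payload 19.3 kg.
Tool frame: the origin (TCP) lies midway between the tips of the shut fingers; the grasp point (between the pads) lies 19 mm behind it; z points along the fingers, y is the line along which they close (so a half turn about z gives the same grasp; the last joint's range is limited). The gripper opens to 85 mm and grips with 20 to 120 N. Pads are 22 mm wide; open, the fingers measure 114 mm over their backs; the gripper's body (76 mm by 85 mm) begins 54 mm behind the grasp point. The pads swing forward as they close: fully open they stand 13 mm farther back than shut.
Start: joints at [1.069, 0.521, -0.036, 1.599, 0.021, 1.021, -0.113], TCP at [0.262, -0.568, 0.231] pointing down, gripper open.
Joint ranges: [-2.91, 2.91], [-0.3, 2.13], [-1.5, 1.42], [0.17, 2.43], [-1.26, 4.41], [0.16, 1.93], [-2.52, 2.52]. Speed limits (rad/s): [1.89, 1.89, 2.39, 2.39, 3.01, 3.01, 3.01].

## Interface

Orientations are given as [roll, pitch, yaw] about the fixed x, y, z axes, in that order (R = Rz(yaw) Ry(pitch) Rx(roll)).
In Python, from workcell import telemetry, grab_frame, calibration, bot, outline_of, landmark_of gives the robot as it stands. The module is installed in compiled form; this text tells all that it offers.
- The arm moves only by the shell command python3 -m inch 'ROWS' [FORCE]. ROWS is JSON, a list of rows, each a list of 7 numbers: the shift along the tool's x, y, z in m, then the turn, a rotation vector about the tool's x, y, z in rad, then the closure, from 0 (fully open) to 1 (shut). A call has 1 to 5 rows; each row shifts and turns the commanded pose from where the row before left it, along the tool's axes as they then stand; what a row does not reach is not made up. A row lasts 1/10 s, in which the tool goes at most 50 mm and 8.59 degrees, less where a joint would pass 70% of its speed; a pose out of reach is approached as far as the arm can. A call is refused whole if a number of a shift passes 0.05 or a number of a turn 0.15, either way. A call with a gripper value outside its range is refused whole. The fingers move at their own pace and stop on an object; FORCE is the grip in N (left out, the last holds). Time passes only in rows, so rows that do not move let the fingers close. It gives the time, the measured TCP pose, the force, the opening and the grip force at its end, in the units of the state.
- telemetry.observe(): the state, without advancing time (a new reading comes with each control period).
- grab_frame(name): name is "scene" or "top" or "wrist"; returns the picture (384x512x3 uint8, red, green, blue); there is no depth.
- calibration(name): a dict with "fovy" (degrees; the focal length in pixels is half the picture's height over the tangent of half this angle, whatever the lens; pixels are square), "cx", "cy" (the principal point, pixels), "dist" ([k1, k2, p1, p2, k3] as OpenCV has them; the pictures are not rectified), "pose" (4x4, takes a point from camera to world coordinates). Camera axes: x right, y down, z forward; pixel columns grow to the right and rows downward; lengths in m; the calibration is good to about 2 mm. A picture is of the moment at which its call begins: read the wrist's pose just before it. calibration takes no time and is no camera call; for the wrist camera it gives the pose at the moment of the call.
- bot.job_done(): hands the job in; it is judged then, once.
Trained networks look in the newest picture that a camera, given by its name, has taken for a name from the list of things; names that differ only in an ending like _2 or _b are one class to them, and where a whole thing is asked for, a point or a joint stands for the part that bears it (a point fixed in the world has none). Each returns a list of dicts, best first, with "score" (0 to 1); they miss things now and then, are a little off and sometimes report something else, mostly with a low value. They report only what shows in the picture. A call takes as long as a camera call. They do not tell look-alikes from the thing itself.
- outline_of(label, camera): "region" (384x512 bool, what is visible of it) and "rect" ([left, top, right, bottom] in pixels, round what is visible of it).
- landmark_of(label, camera): "xy" ([column, row] in pixels: a listed point, or the origin of a listed thing).
The state is a dict: "clock": time; "qpos": joint angles; "qd": joint speeds; "joint_efforts": joint torques, N m; "position": TCP position; "tool_rot": TCP orientation; "force": force on the tool from outside, world axes, zero at the start; "moment": the same for the moment, N m; "grip_width": finger opening in m; "finger_force": force on a finger pad.
Only numpy, scipy, OpenCV 4.12 (cv2) and the standard library are available. Lean on these libraries where they do the work, as an engineer would, in place of code of your own. Each camera call takes 0.05 s, during which the arm holds its last target. There are 200 camera calls.

## Working session

There is one attempt and no reset: what is moved stays moved. The work goes in short steps, Python scripts to look and compute and a shell command to move; the robot and the scene stay as the last step left them, time stands still between calls to the robot, and variables do not carry over. Pictures are saved under pics/ and viewed, at most 10 in all, crops included, and the job is handed in when it is done.

```bash
mkdir -p pics
cat > h.py <<'E'
import numpy as np, cv2
from workcell import telemetry, grab_frame, calibration, bot, outline_of, landmark_of
def K(c):
    f=192/np.tan(np.radians(c['fovy'])/2); return np.array([[f,0,c['cx']],[0,f,c['cy']],[0,0,1]])
def px2w(name,pts,z,c=None):
    c=c or calibration(name); T=np.array(c['pose'])
    u=cv2.undistortPoints(np.array(pts,float).reshape(-1,1,2),K(c),np.array(c['dist'],float)).reshape(-1,2)
    d=np.c_[u,np.ones(len(u))]@T[:3,:3].T; o=T[:3,3]
    return o+d*((z-o[2])/d[:,2])[:,None]
def w2px(name,P,c=None):
    c=c or calibration(name); T=np.linalg.inv(np.array(c['pose']))
    p,_=cv2.projectPoints(np.array(P,float).reshape(-1,1,3),cv2.Rodrigues(T[:3,:3])[0],T[:3,3],K(c),np.array(c['dist'],float)); return p.reshape(-1,2)
def save(im,n): cv2.imwrite('pics/'+n,im[:,:,::-1])
E
python3 - <<'E'
from h import *
np.set_printoptions(precision=4,suppress=True)
im=grab_frame('top');save(cv2.resize(im,(800,600)),'top0.png')
im=grab_frame('scene');save(cv2.resize(im,(800,600)),'sc0.png')
for l,z in [('bar',0),('square',0),('stock_end',0),('leg_center',.02),('leg',0),('firebrick',0),('spray_can',0),('hammer',0)]:
    for d in landmark_of(l,'top')[:4]: print(l,d['score'],np.array(d['xy']),px2w('top',[d['xy']],z)[0])
s=telemetry.observe();print(s)
E
```

```text
bar 0.76 [223.5 189.8] [0.6406 0.0635 0.    ]
square 0.95 [190.5 133.8] [0.8347 0.1672 0.    ]
square 0.94 [208.  201.8] [0.6034 0.1137 0.    ]
square 0.71 [167.2 262.4] [0.419  0.2422 0.    ]
stock_end 0.96 [213.7 159.3] [0.7437 0.0926 0.    ]
stock_end 0.8 [145.6 238.9] [0.4937 0.3095 0.    ]
stock_end 0.59 [160.  195.7] [0.6294 0.266  0.    ]
leg_center 0.78 [266.  238.5] [ 0.4778 -0.0634  0.02  ]
leg 0.82 [265.8 232.6] [ 0.4981 -0.0648  0.    ]
spray_can 0.81 [ 91.  195.6] [0.6384 0.4848 0.    ]
hammer 0.82 [ 97.8 275.9] [0.3874 0.4524 0.    ]
hammer 0.69 [397.2 244.5] [ 0.4447 -0.4711  0.    ]
hammer 0.24 [267.9 234.2] [ 0.4928 -0.0711  0.    ]
{'clock': 0.5, 'qpos': array([ 1.0688,  0.5214, -0.0363,  1.5995,  0.0212,  1.0211, -0.1128]), 'qd': array([-0.0006,  0.0018, -0.0012, -0.0007, -0.0001,  0.0001,  0.002 ]), 'joint_efforts': array([ -0.0003, -92.6278,   1.978 , -37.0053,   0.0181,   0.0024,
         0.    ]), 'position': array([ 0.2615, -0.5676,  0.2313]), 'tool_rot': array([-3.1415,  0.    ,  0.4317]), 'force': array([-0.0072, -0.3195,  0.0923]), 'moment': array([-0.0176,  0.0128,  0.0094]), 'finger_force': 0.0, 'grip_width': 0.08569378422120236}
```

View pics/top0.png

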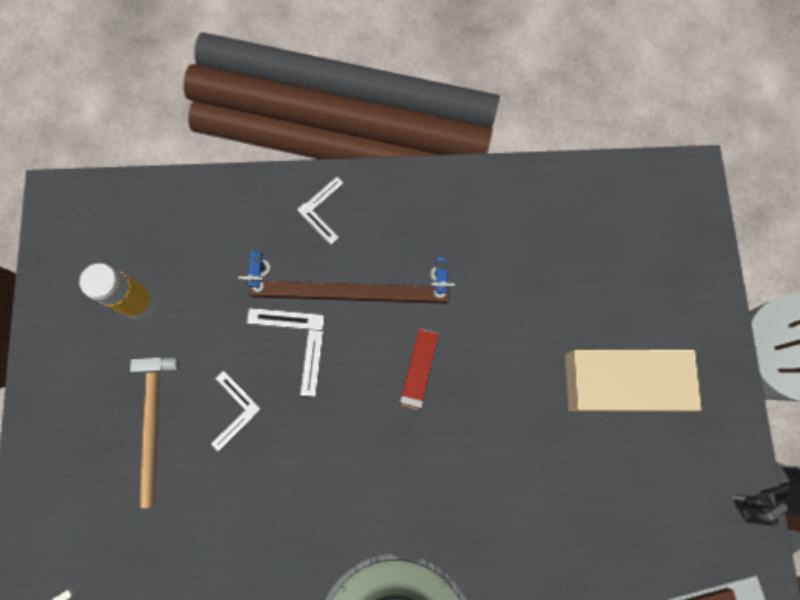

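The large square shows at about (312,318) in the 800x600 view (full-res corner 208,202), just short of the bar. Smaller look-alikes are beyond the bar (190,134) and at lower left (167,262). The red leg is at (266,236), the bar runs from (160,186) to (286,191), and the brick, can and hammer are all clear of it. Stock length measures about 154 mm for the one by the bar, so I'll confirm that with a crop and outlines.

Run:
```python
from h import *
np.set_printoptions(precision=4,suppress=True)
im=grab_frame('top');save(cv2.resize(im[100:300,110:310],(600,600),interpolation=cv2.INTER_CUBIC),'crop1.png')
for l,z in [('bar',.025),('square',.015),('leg',.04)]:
    for d in outline_of(l,'top')[:3]:
        m=d['region'].astype(np.uint8); c=max(cv2.findContours(m,0,1)[0],key=cv2.contourArea).reshape(-1,2)
        P=px2w('top',c,z); r=cv2.minAreaRect((P[:,:2]*1000).astype(np.float32))
        print(l,round(d['score'],2),d['rect'],m.sum(),r)
for l in ['firebrick','leg']:
    for cam in ['scene']:
        pass
print(calibration('top')['pose']); print(calibration('wrist')['pose'],telemetry.observe()['position'],calibration('wrist')['fovy'])
```

```text
bar 0.59 [157.4, 161.1, 287.5, 197.8] 1940 ((674.2315673828125, 64.0938720703125), (419.5493469238281, 99.9168930053711), 86.21456146240234)
square 0.76 [193.7, 116.0, 218.4, 156.8] 396 ((826.0475463867188, 121.99242401123047), (83.73687744140625, 139.09994506835938), 84.02310180664062)
square 0.68 [137.2, 237.8, 165.7, 287.7] 400 ((423.12957763671875, 315.80853271484375), (101.28929138183594, 108.35713195800781), 43.600337982177734)
square 0.56 [256.8, 210.4, 278.9, 260.2] 678 ((487.28228759765625, -69.95068359375), (43.346092224121094, 156.5802459716797), 74.26722717285156)
leg 0.65 [253.9, 209.3, 281.9, 262.7] 701 ((484.70501708984375, -69.50460052490234), (41.629615783691406, 157.160888671875), 72.7612075805664)
[[-0.0413 -0.9755  0.2162  0.3632]
 [-0.9991  0.039  -0.0149  0.0029]
 [ 0.0061 -0.2166 -0.9762  1.1993]
 [ 0.      0.      0.      1.    ]]
[[ 0.4196 -0.8658 -0.2726  0.3313]
 [-0.9077 -0.4005 -0.1252 -0.5342]
 [-0.0008  0.3    -0.9539  0.3746]
 [ 0.      0.      0.      1.    ]] [ 0.2615 -0.5677  0.2313] 58.7157668574397
```

View pics/crop1.png

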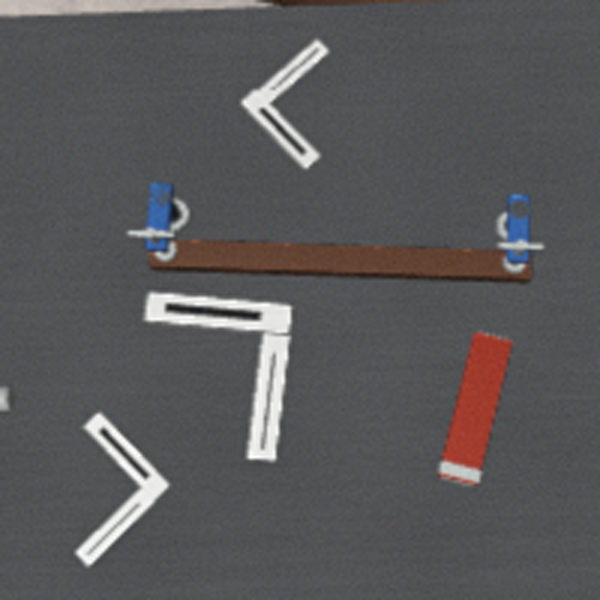

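The crop shows the big square with its corner at crop (291,306), stock to (148,300), blade to (262,460). The others are clearly shorter: about 95 mm against 150 mm. I'll fit the box models to colour masks.

```bash
cat >> h.py <<'E'
from scipy.optimize import minimize
BOX={'square':[(-.03,0,0,.15,0,.024),(-.16,-.03,0,.028,0,.012)],'leg':[(-.075,.075,-.02,.02,0,.04)],'bar':[(-.015,.015,-.2,.2,0,.025)]}
S=8
def render(name,boxes,p,c):
    m=np.zeros((384*2,512*2),np.uint8); R=np.array([[np.cos(p[2]),-np.sin(p[2])],[np.sin(p[2]),np.cos(p[2])]])
    for x0,x1,y0,y1,z0,z1 in boxes:
        P=np.array([[*(R@[x,y]+p[:2]),z] for x in(x0,x1) for y in(y0,y1) for z in(z0,z1)])
        q=(w2px(name,P,c)+.5)*2-.5
        cv2.fillConvexPoly(m,cv2.convexHull(np.round(q*16).astype(np.int32)),255,shift=4)
    return cv2.GaussianBlur(m,(0,0),1.2).astype(np.float32)/255
def cmask(im,lab):
    r,g,b=[im[:,:,i].astype(int) for i in range(3)]
    if lab=='square': m=(np.minimum(np.minimum(r,g),b)>125)&(abs(r-b)<40)
    if lab=='leg': m=((r>110)&(g<80)&(b<80))|((np.minimum(np.minimum(r,g),b)>105)&(abs(r-b)<40))
    if lab=='bar': m=(r>1.35*b)&(r<150)&(r>40)
    return m.astype(np.uint8)*255
def fit(name,im,lab,init,c=None):
    c=c or calibration(name); m=cmask(im,lab)
    roi=cv2.dilate((render(name,BOX[lab],init,c)>.5).astype(np.uint8),np.ones((61,61) if name=='wrist' else (25,25)))[::2,::2]
    m=m*roi; n,l,st,_=cv2.connectedComponentsWithStats(cv2.morphologyEx(m,cv2.MORPH_CLOSE,np.ones((3,3))))
    k=1+np.argmax(st[1:,4]); m=((l==k)*255).astype(np.uint8)
    cs=cv2.findContours(m,cv2.RETR_EXTERNAL,1)[0]; cv2.drawContours(m,cs,-1,255,-1)
    M=cv2.GaussianBlur(cv2.resize(m,(1024,768),interpolation=cv2.INTER_LINEAR),(0,0),1.2).astype(np.float32)/255
    f=lambda v:float(((render(name,BOX[lab],np.array(init)+np.array(v)*[.01,.01,.05],c)-M)**2).sum())/M.sum()
    best=None
    for s in (1,.3,.1):
        r=minimize(f,best.x if best else [0,0,0],method='Nelder-Mead',options=dict(initial_simplex=(best.x if best else np.zeros(3))+s*np.array([[0,0,0],[1,0,0],[0,1,0],[0,0,1.]])))
        best=r
    return np.array(init)+best.x*[.01,.01,.05],best.fun
E
python3 - <<'E'
from h import *
np.set_printoptions(precision=4,suppress=True)
im=grab_frame('top')
for l,i in [('bar',(.655,.064,0)),('square',(.603,.114,-.1)),('leg',(.485,-.0695,-.28))]:
    print(l,fit('top',im,l,i))
E
```

```text
bar (array([ 0.6486,  0.0639, -0.0701]), np.float64(0.13323938846588135))
square (array([ 0.6026,  0.1169, -0.1293]), np.float64(0.023519953712821007))
leg (array([ 0.4852, -0.0691, -0.2933]), np.float64(0.009875237941741943))
```

```bash
cat > plan.py <<'E'
# usage: plan.py x y z yaw pitchback n  -> suggested rows in tool axes from the present measured pose
import sys; from h import *
from scipy.spatial.transform import Rotation as R
x,y,z,yaw,tilt,n=map(float,sys.argv[1:7]); n=int(n)
s=telemetry.observe(); p=np.array(s['position']); r=R.from_euler('xyz',s['tool_rot'])
g=R.from_euler('z',yaw)*R.from_euler('x',np.pi)*R.from_euler('y',tilt)
d=(r.inv()*g).as_rotvec()/n; step=(np.array([x,y,z])-p)/n
print('t',round(s['clock'],2),'pos',p.round(4),'rpy',np.round(s['tool_rot'],3),'F',np.round(s['force'],1),'w',round(s['grip_width'],4))
for i in range(n):
    print([float(v) for v in np.r_[r.inv().apply(step).round(4),d.round(3)]]); r=r*R.from_rotvec(d)
E
python3 plan.py .549 .21 .2 3.07 0 20
```

```text
t 0.75 pos [ 0.2615 -0.5676  0.2313] rpy [-3.142  0.     0.432] F [-0.7 -0.1 -0.7] w 0.0851
[0.0293, -0.0293, 0.0016, -0.0, -0.0, -0.132]
[0.0329, -0.0252, 0.0016, -0.0, -0.0, -0.132]
[0.036, -0.0206, 0.0016, -0.0, -0.0, -0.132]
[0.0384, -0.0157, 0.0016, -0.0, -0.0, -0.132]
[0.0401, -0.0105, 0.0016, -0.0, -0.0, -0.132]
[0.0411, -0.0052, 0.0016, -0.0, -0.0, -0.132]
[0.0415, 0.0003, 0.0016, -0.0, -0.0, -0.132]
[0.0411, 0.0057, 0.0016, -0.0, -0.0, -0.132]
[0.0399, 0.0111, 0.0016, -0.0, -0.0, -0.132]
[0.0381, 0.0162, 0.0016, -0.0, -0.0, -0.132]
[0.0357, 0.0211, 0.0016, -0.0, -0.0, -0.132]
[0.0326, 0.0256, 0.0016, -0.0, -0.0, -0.132]
[0.0289, 0.0297, 0.0016, -0.0, -0.0, -0.132]
[0.0248, 0.0332, 0.0016, -0.0, -0.0, -0.132]
[0.0202, 0.0362, 0.0016, -0.0, -0.0, -0.132]
[0.0153, 0.0385, 0.0016, -0.0, -0.0, -0.132]
[0.0101, 0.0402, 0.0016, -0.0, -0.0, -0.132]
[0.0047, 0.0412, 0.0016, -0.0, -0.0, -0.132]
[-0.0008, 0.0414, 0.0016, -0.0, -0.0, -0.132]
[-0.0062, 0.041, 0.0016, -0.0, -0.0, -0.132]
```

```bash
python3 -m inch '[[0.029,-0.029,0,0,0,-0.132,0],[0.033,-0.025,0,0,0,-0.132,0],[0.036,-0.021,0,0,0,-0.132,0],[0.038,-0.016,0,0,0,-0.132,0],[0.04,-0.01,0,0,0,-0.132,0]]'
python3 -m inch '[[0.041,-0.005,0,0,0,-0.132,0],[0.042,0,0,0,0,-0.132,0],[0.041,0.006,0,0,0,-0.132,0],[0.04,0.011,0,0,0,-0.132,0],[0.038,0.016,0,0,0,-0.132,0]]'
python3 -m inch '[[0.036,0.021,0,0,0,-0.132,0.3],[0.033,0.026,0,0,0,-0.132,0.3],[0.029,0.03,0,0,0,-0.132,0.3],[0.025,0.033,0,0,0,-0.132,0.3],[0.02,0.036,0,0,0,-0.132,0.3]]'
python3 plan.py .549 .21 .2 3.07 0 5
```

```text
clock: 1.25
position: [0.3334, -0.3724, 0.2315]
tool_rot: [3.141, 0.0, 1.097]
force: [0.5, -0.1, -0.6]
grip_width: 0.0856
finger_force: 0.0
clock: 1.75
position: [0.4053, -0.1777, 0.2316]
tool_rot: [3.141, 0.001, 1.757]
force: [1.5, -0.9, -1.6]
grip_width: 0.0852
finger_force: 0.0
clock: 2.25
position: [0.477, 0.0176, 0.2316]
tool_rot: [3.141, 0.001, 2.417]
force: [0.6, -0.2, -1.0]
grip_width: 0.0601
finger_force: 0.0
t 2.25 pos [0.477  0.0176 0.2316] rpy [3.141e+00 1.000e-03 2.417e+00] F [ 0.6 -0.2 -1. ] w 0.0601
[0.0147, 0.0384, 0.0063, 0.0, 0.0, -0.131]
[0.0096, 0.04, 0.0063, 0.0, 0.0, -0.131]
[0.0043, 0.0409, 0.0063, 0.0, 0.0, -0.131]
[-0.001, 0.0411, 0.0063, 0.0, 0.0, -0.131]
[-0.0064, 0.0406, 0.0063, 0.0, 0.0, -0.131]
```

```bash
python3 -m inch '[[0.015,0.038,0,0,0,-0.131,0.3],[0.01,0.04,0,0,0,-0.131,0.3],[0.004,0.041,0,0,0,-0.131,0.3],[-0.001,0.041,0,0,0,-0.131,0.3],[-0.006,0.04,0,0,0,-0.131,0.3]]'
python3 -m inch '[[0,0,0,0,0,0,0.3]]'
python3 - <<'E'
from h import *
np.set_printoptions(precision=4,suppress=True)
c=calibration('wrist');im=grab_frame('wrist');save(im,'w1.png');np.save('w1.npy',im)
print(fit('wrist',im,'square',(.6026,.1169,-.1293),c))
try: print(fit('wrist',im,'bar',(.6486,.0639,-.0701),c))
except Exception as e: print(e)
E
```

```text
clock: 2.75
position: [0.549, 0.2092, 0.2313]
tool_rot: [-3.142, 0.0, 3.072]
force: [0.2, 0.6, -0.2]
grip_width: 0.0599
finger_force: 0.0
clock: 2.85
position: [0.5486, 0.213, 0.2311]
tool_rot: [3.138, -0.001, 3.076]
force: [-1.5, -0.2, -0.7]
grip_width: 0.0595
finger_force: 0.0
(array([ 0.6015,  0.1182, -0.1368]), np.float64(0.006522976327687502))
(array([ 0.6488,  0.0661, -0.0714]), np.float64(0.15951263904571533))
```

View pics/w1.png

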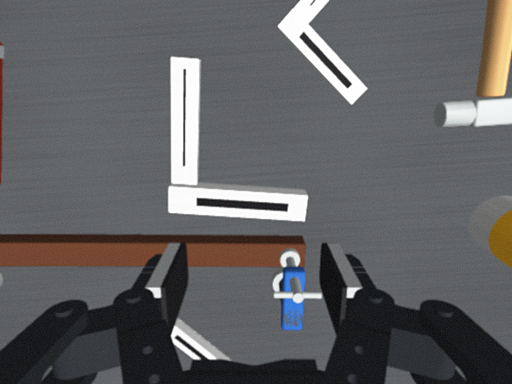

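The wrist view shows the square's stock from (168,200) to (306,205) and blade up to (185,58). The bar's near bottom edge runs along rows 234–238, with the clamp at (290,270). I'll fit the bar's near edge directly.

```bash
python3 - <<'E'
from h import *
np.set_printoptions(precision=4,suppress=True)
im=np.load('w1.npy').astype(int); d=im[:,:,0]-im[:,:,2]
pts=[]
for c in range(15,265,5):
    rows=[r for r in range(218,260) if (d[r:r+3,c]>14).all()]
    if rows: pts.append((c,rows[0]-.5))
pts=np.array(pts,float); k=np.polyfit(pts[:,0],pts[:,1],1); res=pts[:,1]-np.polyval(k,pts[:,0]); print(k,res.std())
W=px2w('wrist',[(15,np.polyval(k,15)),(265,np.polyval(k,265))],0); print(W)
yaw=np.arctan2(-(W[0]-W[1])[0],(W[0]-W[1])[1]); yaw=(yaw+np.pi/2)%np.pi-np.pi/2; n=np.array([np.cos(yaw),np.sin(yaw)]); print('bar yaw',yaw,'near face n.x =',W[:,:2]@n)
im=grab_frame('top').astype(int)
b=np.array([.6488,.0661])@n; print('fit near',b-.015)
for o,y in (((.6015,.1182),-.1368),):
    o=np.array(o); e=o+.15*np.array([-np.sin(y),np.cos(y)]); print('sq corner,end n.x',o@n,e@n)
E
python3 plan.py .545 .207 .03 3.07 -.2 5; python3 plan.py .545 .207 .03 3.07 .2 5|tail -1
```

```text
[  0.0055 233.7607] 0.37528188685019176
[[ 0.623  -0.0746  0.    ]
 [ 0.6464  0.2193  0.    ]]
bar yaw -0.0793902269874982 near face n.x = [0.627 0.627]
fit near 0.6265142595170575
sq corner,end n.x 0.5902313554370175 0.5988380917723821
t 2.95 pos [0.5482 0.2083 0.2309] rpy [ 3.141e+00 -1.000e-03  3.067e+00] F [ 0.2 -1.  -0.4] w 0.0592
[0.0006, -0.0003, 0.0402, -0.0, -0.04, -0.001]
[0.0022, -0.0003, 0.0401, -0.0, -0.04, -0.001]
[0.0038, -0.0003, 0.04, -0.0, -0.04, -0.001]
[0.0054, -0.0003, 0.0398, -0.0, -0.04, -0.001]
[0.007, -0.0003, 0.0396, -0.0, -0.04, -0.001]
[-0.0058, -0.0003, 0.0398, 0.0, 0.04, -0.001]
```

```bash
python3 -m inch '[[0.001,0,0.045,0,-0.04,0,0.3],[0.002,0,0.045,0,-0.04,0,0.3],[0.004,0,0.045,0,-0.04,0,0.3],[0.006,0,0.045,0,-0.04,0,0.3],[0.007,0,0.04,0,-0.04,0,0.3]]'
python3 -m inch '[[0,0,0,0,0,0,0.3]]'
python3 plan.py .561 .208 .006 3.065 -.2 1
```

```text
clock: 3.45
position: [0.5454, 0.2057, 0.0087]
tool_rot: [3.141, 0.2, 3.064]
force: [1.6, 1.4, -0.7]
grip_width: 0.0597
finger_force: 0.0
clock: 3.55
position: [0.5427, 0.206, 0.0066]
tool_rot: [-3.137, 0.195, 3.068]
force: [0.2, -0.4, 1.3]
grip_width: 0.0597
finger_force: 0.0
t 3.55 pos [0.5427 0.206  0.0066] rpy [-3.137  0.195  3.068] F [ 0.2 -0.4  1.3] w 0.0597
[-0.0177, 0.0034, 0.0041, -0.004, -0.005, 0.003]
```

```bash
python3 -m inch '[[-0.0098,0,0.002,0,0,0,0.3],[-0.0098,0,0.002,0,0,0,0.3],[-0.0098,0,0.002,0,0,0,0.3],[-0.0098,0,0.002,0,0,0,0.3],[0,0,0,0,0,0,0.3]]'
python3 -m inch '[[-0.0049,0,0.001,0,0,0,0.3],[-0.0049,0,0.001,0,0,0,0.3],[0,0,0,0,0,0,0.3]]'
python3 - <<'E'
from h import *
np.set_printoptions(precision=4,suppress=True)
c=calibration('wrist');im=grab_frame('wrist');save(im,'w2.png')
P=np.array(telemetry.observe()['position']);print(P, P[:2]@[.997,-.077],P[:2]@[.077,.997])
E
```

```text
clock: 4.05
position: [0.5875, 0.204, 0.0111]
tool_rot: [3.141, 0.201, 3.064]
force: [0.5, 0.3, 0.8]
grip_width: 0.0599
finger_force: 0.0
clock: 4.35
position: [0.596, 0.204, 0.0104]
tool_rot: [3.141, 0.2, 3.066]
force: [-0.4, -0.1, -0.0]
grip_width: 0.06
finger_force: 0.3
[0.5959 0.204  0.0104] 0.5784366691540734 0.24923619261423421
```

View pics/w2.png

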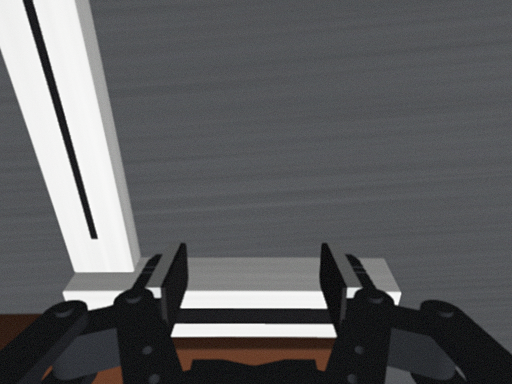

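Both fingers are on the stock's inner face (rows ~255–290), left of the blade corner at (135,270), and the square has squared up. Keep pushing until contact with the bar.

```bash
for i in 1; do python3 -m inch '[[-0.003,0,0.0006,0,0,0,0.3],[-0.003,0,0.0006,0,0,0,0.3],[0,0,0,0,0,0,0.3]]'; done
python3 -m inch '[[-0.002,0,0.0004,0,0,0,0.3],[0,0,0,0,0,0,0.3]]'
```

```text
clock: 4.7
position: [0.6019, 0.2038, 0.0101]
tool_rot: [3.141, 0.2, 3.067]
force: [-2.7, 0.4, 1.5]
grip_width: 0.0595
finger_force: 1.1
clock: 4.9
position: [0.6037, 0.2036, 0.0101]
tool_rot: [3.142, 0.2, 3.067]
force: [-4.3, 0.2, 3.5]
grip_width: 0.0599
finger_force: 1.9
```

```bash
python3 -m inch '[[-0.002,0,0.0004,0,0,0,0.3],[0,0,0,0,0,0,0.3]]'
```

```text
clock: 5.1
position: [0.6051, 0.2035, 0.0099]
tool_rot: [-3.141, 0.199, 3.067]
force: [-10.1, -0.4, 7.2]
grip_width: 0.0597
finger_force: 4.6
```

```bash
python3 -m inch '[[-0.0015,0,0.0003,0,0,0,0.3],[0,0,0,0,0,0,0.3]]'
```

```text
clock: 5.3
position: [0.6053, 0.2035, 0.0097]
tool_rot: [-3.141, 0.197, 3.068]
force: [-18.4, -0.7, 12.9]
grip_width: 0.0595
finger_force: 9.7
```

```bash
python3 -m inch '[[-0.0015,0,0.0003,0,0,0,0.3],[0,0,0,0,0,0,0.3]]'
```

```text
clock: 5.5
position: [0.6054, 0.2035, 0.0096]
tool_rot: [-3.14, 0.195, 3.068]
force: [-31.4, -2.4, 22.5]
grip_width: 0.0598
finger_force: 15.7
```

```bash
python3 -m inch '[[0.005,0,-0.001,0,0,0,0.3],[0.01,0,-0.002,0,0,0,0.3],[0.01,0,-0.002,0,0,0,0.3]]'
python3 plan.py .53 .13 .23 3.065 0 5
```

```text
clock: 5.8
position: [0.583, 0.205, 0.01]
tool_rot: [3.141, 0.2, 3.066]
force: [0.4, 0.7, -0.5]
grip_width: 0.0597
finger_force: 0.0
t 5.8 pos [0.583 0.205 0.01 ] rpy [3.141 0.2   3.066] F [ 0.4  0.7 -0.5] w 0.0597
[0.0005, -0.0157, -0.045, 0.0, 0.04, 0.0]
[0.0023, -0.0157, -0.0449, 0.0, 0.04, 0.0]
[0.0041, -0.0158, -0.0448, 0.0, 0.04, 0.0]
[0.0059, -0.0158, -0.0446, 0.0, 0.04, 0.0]
[0.0077, -0.0158, -0.0443, 0.0, 0.04, 0.0]
```

```bash
python3 -m inch '[[0.001,0,-0.045,0,0.04,0,0],[0.002,-0.02,-0.045,0,0.04,0,0],[0.004,-0.02,-0.045,0,0.04,0,0],[0.006,-0.02,-0.045,0,0.04,0,0],[0.008,-0.02,-0.045,0,0.04,0,0]]'
python3 -m inch '[[0,0,0,0,0,0,0],[0,0,0,0,0,0,0]]'
python3 - <<'E'
from h import *
np.set_printoptions(precision=4,suppress=True)
c=calibration('wrist');im=grab_frame('wrist');save(im,'w3.png');np.save('w3.npy',im)
print(telemetry.observe()['position'])
print(fit('wrist',im,'square',(.6369,.115,-.077),c))
t=grab_frame('top'); print('top',fit('top',t,'square',(.6369,.115,-.077)),fit('top',t,'leg',(.4852,-.069,-.293)))
print(fit('wrist',im,'leg',(.4852,-.0691,-.2933),c))
d=im[:,:,0].astype(int)-im[:,:,2]
pts=[]
for q in range(10,500,4):
    rows=[r for r in range(190,290) if (d[r:r+4,q]>14).all()]
    if rows: pts.append((q,rows[0]-.5))
print(np.array(pts)[::4].T)
E
```

```text
clock: 6.3
position: [0.5287, 0.1281, 0.2329]
tool_rot: [-3.141, -0.001, 3.067]
force: [1.0, -1.2, 0.4]
grip_width: 0.0854
finger_force: 0.0
clock: 6.5
position: [0.53, 0.1281, 0.2318]
tool_rot: [-3.141, 0.002, 3.065]
force: [0.1, 0.8, -0.9]
grip_width: 0.0852
finger_force: 0.0
[0.5296 0.1286 0.2309]
(array([ 0.6379,  0.1181, -0.0775]), np.float64(0.0052073681727051735))
top (array([ 0.6343,  0.1544, -0.2308]), np.float64(6.366213798522949)) (array([ 0.4561, -0.0454, -0.2893]), np.float64(1.903275489807129))
(array([ 0.4855, -0.065 , -0.2893]), np.float64(0.19679810106754303))
[[ 26.   42.   58.   74.   90.  106.  122.  138.  154.  170.  186.  202.
  218.  234.  250.  266.  282.  298.  314.  330.  346.  382. ]
 [189.5 189.5 189.5 189.5 243.5 243.5 244.5 243.5 243.5 243.5 243.5 243.5
  243.5 243.5 251.5 251.5 251.5 251.5 251.5 251.5 251.5 252.5]]
```

View pics/w3.png

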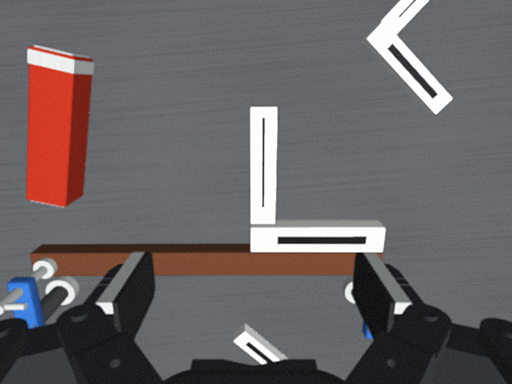

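The square (blade tip (263,107), stock (251–385,238)) is flush against the bar, and the fit agrees: yaw −0.0775, face at 0.627. The red leg is at (60,130). Now to the leg.

```bash
python3 plan.py .485 -.069 .16 2.85 0 5
```

```text
t 6.6 pos [0.5293 0.129  0.2304] rpy [-3.141 -0.     3.067] F [-0.4 -0.3  0. ] w 0.085
[0.0059, -0.0401, 0.0141, -0.0, -0.0, 0.043]
[0.0041, -0.0404, 0.0141, -0.0, -0.0, 0.043]
[0.0024, -0.0405, 0.0141, -0.0, -0.0, 0.043]
[0.0006, -0.0406, 0.0141, -0.0, -0.0, 0.043]
[-0.0011, -0.0406, 0.0141, -0.0, -0.0, 0.043]
```

```bash
python3 -m inch '[[0.006,-0.04,0.014,0,0,0.043,0],[0.004,-0.04,0.014,0,0,0.043,0],[0.002,-0.041,0.014,0,0,0.043,0],[0.001,-0.041,0.014,0,0,0.043,0],[-0.001,-0.041,0.014,0,0,0.043,0]]'
python3 -m inch '[[0,0,0,0,0,0,0],[0,0,0,0,0,0,0]]'
python3 - <<'E'
from h import *
np.set_printoptions(precision=4,suppress=True)
c=calibration('wrist');im=grab_frame('wrist')
print(fit('wrist',im,'leg',(.4852,-.0691,-.2933),c))
save(im,'w4.png')
E
python3 plan.py .485 -.069 .06 2.85 0 3
```

```text
clock: 7.1
position: [0.4842, -0.0706, 0.1597]
tool_rot: [-3.142, -0.001, 2.852]
force: [1.2, -0.3, 0.3]
grip_width: 0.0852
finger_force: 0.0
clock: 7.3
position: [0.4846, -0.0699, 0.1601]
tool_rot: [-3.142, -0.002, 2.852]
force: [-0.5, 0.6, 0.0]
grip_width: 0.0857
finger_force: 0.0
(array([ 0.4775, -0.0598, -0.2465]), np.float64(0.42735201120376587))
t 7.35 pos [ 0.4852 -0.0689  0.1606] rpy [ 3.141e+00 -1.000e-03  2.853e+00] F [0.3 1.4 1.6] w 0.0852
[0.0, -0.0001, 0.0335, 0.0, -0.0, 0.001]
[0.0, -0.0001, 0.0335, 0.0, -0.0, 0.001]
[0.0, -0.0, 0.0335, 0.0, -0.0, 0.001]
```

View pics/w4.png

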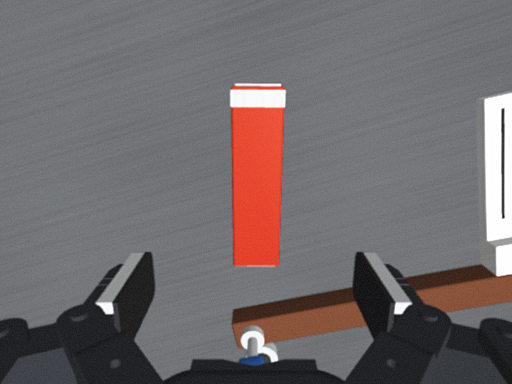

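The leg is centred between the fingers (column ~257, rows 85–266) and aligned with the tool. Descend and grip.

```bash
python3 -m inch '[[0,0,0.045,0,0,0,0],[0,0,0.045,0,0,0,0],[0,0,0.04,0,0,0,0],[0,0,0.018,0,0,0,0],[0,0,0,0,0,0,0]]'
python3 -m inch '[[0,0,0,0,0,0,0.7],[0,0,0,0,0,0,0.7],[0,0,0,0,0,0,0.7],[0,0,0,0,0,0,0.7],[0,0,0,0,0,0,0.7]]' 50
```

```text
clock: 7.85
position: [0.4843, -0.0678, 0.0111]
tool_rot: [3.141, -0.004, 2.855]
force: [-0.3, -1.1, 0.7]
grip_width: 0.0855
finger_force: 0.0
clock: 8.35
position: [0.4862, -0.0698, 0.0145]
tool_rot: [3.141, 0.002, 2.852]
force: [-2.4, 2.2, 14.8]
grip_width: 0.0392
finger_force: 49.7
```

```bash
python3 -m inch '[[0,0,-0.01,0,0,0,0.7],[0,0,-0.012,0,0,0,0.7],[0,0,0,0,0,0,0.7]]'
python3 plan.py .553 .090 .034 3.0645 0 5
```

```text
clock: 8.65
position: [0.4861, -0.0702, 0.037]
tool_rot: [3.141, 0.002, 2.851]
force: [1.5, 0.3, -4.4]
grip_width: 0.0391
finger_force: 52.6
t 8.65 pos [ 0.4861 -0.0702  0.037 ] rpy [3.141e+00 2.000e-03 2.851e+00] F [ 1.5  0.3 -4.4] w 0.0391
[-0.0036, 0.0345, 0.0006, 0.0, 0.0, -0.043]
[-0.0051, 0.0343, 0.0006, 0.0, 0.0, -0.043]
[-0.0066, 0.0341, 0.0006, 0.0, 0.0, -0.043]
[-0.008, 0.0338, 0.0006, 0.0, 0.0, -0.043]
[-0.0095, 0.0334, 0.0006, 0.0, 0.0, -0.043]
```

```bash
python3 -m inch '[[-0.004,0.02,0,0,0,-0.03,0.7],[-0.005,0.035,0,0,0,-0.046,0.7],[-0.006,0.034,0,0,0,-0.046,0.7],[-0.008,0.034,0,0,0,-0.046,0.7],[-0.008,0.034,0,0,0,-0.046,0.7]]'
python3 -m inch '[[0,0,0,0,0,0,0.7],[0,0,0,0,0,0,0.7]]'
python3 plan.py .5552 .0984 .016 3.0645 0 1
python3 - <<'E'
from h import *
save(grab_frame('wrist'),'w5.png')
E
```

```text
clock: 9.15
position: [0.5479, 0.0786, 0.0354]
tool_rot: [-3.142, 0.0, 3.067]
force: [0.3, -0.2, -4.6]
grip_width: 0.0392
finger_force: 52.5
clock: 9.35
position: [0.5472, 0.078, 0.0351]
tool_rot: [3.142, -0.0, 3.067]
force: [-0.3, -1.0, -4.6]
grip_width: 0.039
finger_force: 52.5
t 9.35 pos [0.5472 0.078  0.0351] rpy [ 3.142 -0.     3.067] F [-0.3 -1.  -4.6] w 0.039
[-0.0064, 0.0209, 0.0191, 0.0, -0.0, 0.002]
```

View pics/w5.png

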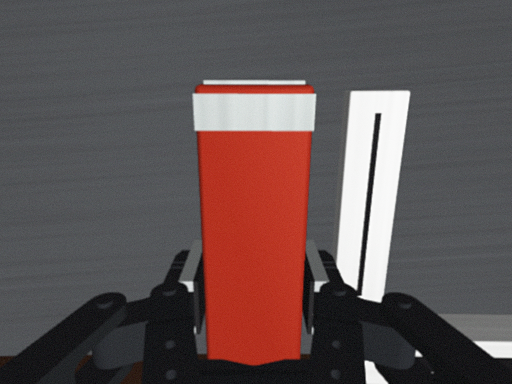

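The leg is level in the grip, parallel to the blade (blade at columns 340–410), and short of the bar. Move in and lower.

```bash
python3 -m inch '[[-0.004,0.013,0,0,0,0.002,0.7],[0,0,0.012,0,0,0,0.7],[0,0,0.006,0,0,0,0.7],[0,0,0,0,0,0,0.7]]'
```

```text
clock: 9.8
position: [0.5514, 0.0894, 0.0158]
tool_rot: [-3.141, -0.002, 3.063]
force: [-0.3, -1.4, -2.6]
grip_width: 0.0391
finger_force: 52.5
```

```bash
python3 -m inch '[[0,0,0.002,0,0,0,0.7],[0,0,0,0,0,0,0.7]]'
```

```text
clock: 10.0
position: [0.5523, 0.09, 0.0151]
tool_rot: [-3.141, -0.0, 3.063]
force: [0.5, 0.7, -4.1]
grip_width: 0.0393
finger_force: 52.5
```

```bash
python3 -m inch '[[0,0,0.0015,0,0,0,0.7],[-0.004,0,0,0,0,0,0.7],[-0.002,0,0,0,0,0,0.7],[0,0,0,0,0,0,0.7]]'
python3 -m inch '[[-0.0015,0,0,0,0,0,0.7],[0,0,0,0,0,0,0.7]]'
```

```text
clock: 10.4
position: [0.5573, 0.0902, 0.0145]
tool_rot: [-3.141, -0.001, 3.064]
force: [-14.0, -0.5, 20.2]
grip_width: 0.0393
finger_force: 55.6
clock: 10.6
position: [0.5586, 0.0902, 0.0146]
tool_rot: [-3.141, -0.001, 3.065]
force: [-15.6, -0.4, 21.0]
grip_width: 0.0391
finger_force: 55.7
```

```bash
python3 -m inch '[[-0.001,0,0,0,0,0,0.7],[0,0,0,0,0,0,0.7]]'
```

```text
clock: 10.8
position: [0.5595, 0.0901, 0.0145]
tool_rot: [-3.141, -0.002, 3.065]
force: [-16.5, 0.3, 21.5]
grip_width: 0.0393
finger_force: 55.7
```

```bash
python3 -m inch '[[0,0,-0.001,0,0,0,0.7],[0,0,0,0,0,0,0.7]]'
python3 -m inch '[[-0.001,0,0,0,0,0,0.7],[0,0,0,0,0,0,0.7]]'
```

```text
clock: 11.0
position: [0.5611, 0.0895, 0.015]
tool_rot: [3.142, 0.001, 3.064]
force: [0.7, 0.3, -3.0]
grip_width: 0.0391
finger_force: 52.5
clock: 11.2
position: [0.5613, 0.0893, 0.0146]
tool_rot: [-3.141, -0.001, 3.064]
force: [-6.0, -0.2, 2.7]
grip_width: 0.0389
finger_force: 53.3
```

```bash
python3 -m inch '[[-0.001,0,-0.0002,0,0,0,0.7],[0,0,0,0,0,0,0.7]]'
python3 -m inch '[[-0.001,0,0,0,0,0,0.7],[0,0,0,0,0,0,0.7]]'
```

```text
clock: 11.4
position: [0.5613, 0.0893, 0.0146]
tool_rot: [-3.141, -0.003, 3.064]
force: [-12.0, -0.1, 5.3]
grip_width: 0.0389
finger_force: 53.7
clock: 11.6
position: [0.5613, 0.0893, 0.0146]
tool_rot: [-3.14, -0.004, 3.064]
force: [-19.3, -0.7, 11.9]
grip_width: 0.039
finger_force: 54.4
```

```bash
python3 -m inch '[[0.0028,0,-0.0003,0,0,0,0.7],[0,0.004,0,0,0,0,0.7],[0,0.004,0,0,0,0,0.7],[0,0.002,0,0,0,0,0.7],[0,0,0,0,0,0,0.7]]'
python3 -m inch '[[0,0.001,0,0,0,0,0.7],[0,0,0,0,0,0,0.7]]'
python3 -m inch '[[0,0.001,0,0,0,0,0.7],[0,0,0,0,0,0,0.7]]'
```

```text
clock: 12.1
position: [0.562, 0.1001, 0.0152]
tool_rot: [3.141, 0.0, 3.064]
force: [0.3, -0.5, -4.1]
grip_width: 0.0391
finger_force: 52.5
clock: 12.3
position: [0.5619, 0.1006, 0.0152]
tool_rot: [3.142, 0.0, 3.064]
force: [-0.7, 0.1, -3.5]
grip_width: 0.039
finger_force: 52.5
clock: 12.5
position: [0.562, 0.1015, 0.0152]
tool_rot: [-3.141, -0.0, 3.064]
force: [1.1, 0.2, -3.2]
grip_width: 0.0389
finger_force: 52.5
```

```bash
python3 -m inch '[[0,0.001,0,0,0,0,0.7],[0,0,0,0,0,0,0.7]]'
python3 -m inch '[[0,0.001,0,0,0,0,0.7],[0,0,0,0,0,0,0.7]]'
```

```text
clock: 12.7
position: [0.5618, 0.102, 0.0151]
tool_rot: [-3.141, -0.001, 3.064]
force: [-1.6, -4.1, -3.8]
grip_width: 0.0392
finger_force: 52.6
clock: 12.9
position: [0.5617, 0.1024, 0.0151]
tool_rot: [-3.14, -0.001, 3.063]
force: [-3.3, -7.8, -0.5]
grip_width: 0.0393
finger_force: 52.8
```

```bash
python3 -m inch '[[0,0.0008,0,0,0,0,0.7],[0,0,0,0,0,0,0.7]]'
```

```text
clock: 13.1
position: [0.5616, 0.1031, 0.015]
tool_rot: [-3.14, -0.001, 3.063]
force: [-3.8, -7.1, -0.8]
grip_width: 0.0391
finger_force: 52.8
```

```bash
python3 -m inch '[[-0.001,0,0,0,0,0,0.7],[-0.001,0,0,0,0,0,0.7],[0,0,0,0,0,0,0.7]]'
python3 -m inch '[[0,0,0.0008,0,0,0,0.7],[0,0,0,0,0,0,0.7]]'
```

```text
clock: 13.4
position: [0.5623, 0.1033, 0.0148]
tool_rot: [-3.139, -0.003, 3.064]
force: [-11.2, -6.0, 2.6]
grip_width: 0.0395
finger_force: 53.5
clock: 13.6
position: [0.5623, 0.1033, 0.0146]
tool_rot: [-3.139, -0.003, 3.064]
force: [-17.3, -9.2, 17.8]
grip_width: 0.0391
finger_force: 54.9
```

```bash
python3 -m inch '[[0.0005,0,-0.0008,0,0,0,0.7],[0,0,0,0,0,0,0.3],[0,0,0,0,0,0,0.3],[0,0,0,0,0,0,0.3]]'
python3 -m inch '[[0,0,-0.03,0,0,0,0.3],[0,0,-0.045,0,0,0,0.3],[0.01,0,-0.045,0,0,0,0.3],[0.02,0,-0.045,0,0,0,0.3],[0.02,0,-0.045,0,0,0,0.3]]'
python3 -m inch '[[0,0,0,0,0,0,0.3],[0,0,0,0,0,0,0.3]]'
python3 - <<'E'
from h import *
np.set_printoptions(precision=4,suppress=True)
c=calibration('wrist');im=grab_frame('wrist');np.save('w6.npy',im);save(cv2.resize(im,(800,600),interpolation=cv2.INTER_CUBIC),'w6.png')
E
```

```text
clock: 14.0
position: [0.5641, 0.1046, 0.0154]
tool_rot: [3.141, 0.001, 3.064]
force: [-0.4, -0.4, 0.5]
grip_width: 0.0599
finger_force: 0.0
clock: 14.5
position: [0.5131, 0.1084, 0.2269]
tool_rot: [3.141, 0.0, 3.064]
force: [0.5, -0.6, 1.2]
grip_width: 0.0597
finger_force: 0.0
clock: 14.7
position: [0.5143, 0.108, 0.2263]
tool_rot: [-3.142, 0.003, 3.064]
force: [0.3, -0.6, 0.3]
grip_width: 0.0599
finger_force: 0.0
```

View pics/w6.png

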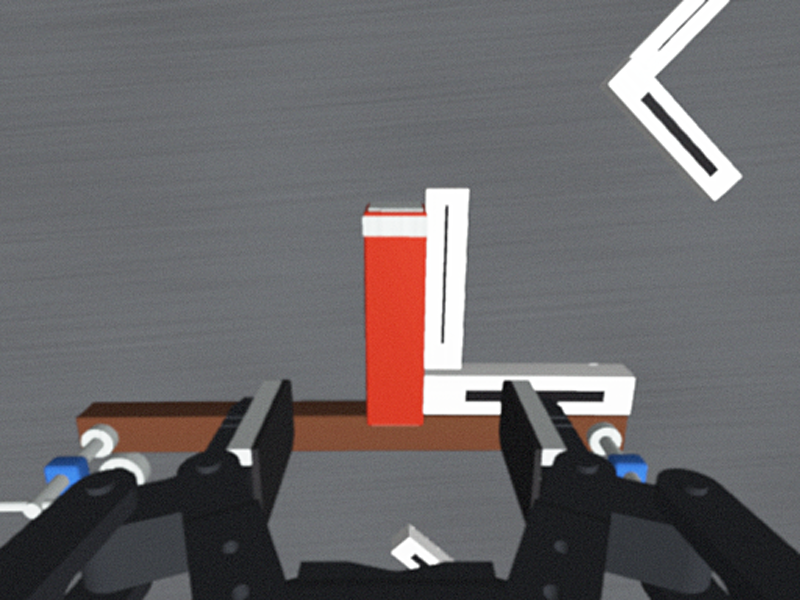

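Leg (363–427, 205–425 in this view) sits in the corner, against the blade and up to the bar. The stock meets the bar along row ~415. Checking angles and gaps numerically.

Run:
```python
from h import *
np.set_printoptions(precision=4,suppress=True)
im=np.load('w6.npy').astype(int); c=calibration('wrist'); r,g,b=im[...,0],im[...,1],im[...,2]
red=(r>120)&(g<90)
def sub(prof,lvl):  # first crossing
    i=np.argmax(np.abs(np.diff(np.sign(prof-lvl)))>0); return i+(lvl-prof[i])/(prof[i+1]-prof[i])
def yaw(p,z):
    k=np.polyfit(p[:,1],p[:,0],1); q=[(np.polyval(k,v),v) for v in (p[0,1],p[-1,1])]
    W=px2w('wrist',q,z,c); d=W[1]-W[0]; print(W[:,:2].ravel(),'yaw',np.arctan2(d[1],d[0]),'resid',(p[:,0]-np.polyval(k,p[:,1])).std())
L=[];B=[];Rr=[]
for v in range(155,230):
    L.append((220+sub((r-g)[v,220:250].astype(float),80),v))
    B.append((280+sub(g[v,280:310].astype(float),170),v))
    Rr.append((262+sub((r-g)[v,262:285].astype(float),80),v))
yaw(np.array(L),.04);yaw(np.array(Rr),.04);yaw(np.array(B),.012)
# bar near top edge, stock outer top edge
m=[]
for u in range(277,318,4):
    col=(r-b)[250:275,u].astype(float); m.append((u,250+sub(col,20)))
m=np.array(m);k=np.polyfit(m[:,0],m[:,1],1);W=px2w('wrist',[(v,np.polyval(k,v)) for v in (277,317)],.0245,c);print('stock/bar edge',W[:,:2].ravel(),np.arctan2(-(W[1]-W[0])[0],(W[1]-W[0])[1]), W[:,:2]@[.997,-.077])
e=np.argmax(~red[240:300,252]&(np.arange(60)>5)); print('leg end',px2w('wrist',[(252,240+e-.5)],.04,c)[0][:2]@[.997,-.077])
sq=[fit('wrist',np.load('w6.npy'),'square',(.638,.119,-.077),c)];print(sq)
t=grab_frame('top')
```

```text
[0.5034 0.09   0.5817 0.0837] yaw -0.08114214289628661 resid 0.053523814472003786
[0.5064 0.1285 0.5847 0.1222] yaw -0.08134024909367497 resid 0.08187977480124493
[0.5129 0.1388 0.5987 0.1423] yaw 0.041516421412117324 resid 3.779993070472124
stock/bar edge [0.6364 0.1268 0.6399 0.1719] -0.07587949190607565 [0.6248 0.6247]
leg end 0.6437049865616056
[(array([ 0.636 ,  0.1205, -0.0748]), np.float64(0.18569326400756836))]
```

Run:
```python
from h import *
np.set_printoptions(precision=4,suppress=True)
im=np.load('w6.npy').astype(int); c=calibration('wrist'); r,g,b=im[...,0],im[...,1],im[...,2]
p=[]
for v in range(130,225):
    a=g[v,:320]; u=np.where(a>170)[0].max(); p.append((u+(a[u]-170)/(a[u]-a[u+1]),v))
p=np.array(p);k=np.polyfit(p[:,1],p[:,0],1);W=px2w('wrist',[(np.polyval(k,v),v) for v in(130,224)],.012,c);d=W[1]-W[0]
t=np.array([.077,.997]);n=np.array([.997,-.077])
print('blade inner edge yaw',np.arctan2(d[1],d[0]),(p[:,0]-np.polyval(k,p[:,1])).std(),'outer t',W[:,:2]@t-.028)
print('leg right side t',np.array([[.5064,.1285],[.5847,.1222]])@t)
print('leg side', 'rows',[(v,r[v,252],g[v,252]) for v in range(264,280,2)])
for v in (270,271,272,273): print(v,px2w('wrist',[(252,v)],.04,c)[0][:2]@n)
```

```text
blade inner edge yaw -0.08001027875257447 0.12949040083624191 outer t [0.1685 0.1682]
leg right side t [0.1671 0.1669]
leg side rows [(264, np.int64(219), np.int64(61)), (266, np.int64(219), np.int64(64)), (268, np.int64(220), np.int64(60)), (270, np.int64(221), np.int64(64)), (272, np.int64(176), np.int64(86)), (274, np.int64(129), np.int64(77)), (276, np.int64(131), np.int64(78)), (278, np.int64(132), np.int64(76))]
270 0.6210144643785396
271 0.6222374086995988
272 0.623462621708323
273 0.6246901080180112
```

The leg is parallel to the blade to 1 mrad and within about 1 mm on both faces. I'll seat it with two gentle nudges: two fingers on its outer side, then on its near end.

```bash
python3 plan.py .556 .035 .15 1.494 0 12
```

```text
t 14.8 pos [0.5139 0.1078 0.2245] rpy [-3.141e+00 -1.000e-03  3.063e+00] F [ 0.1 -0.2  0.4] w 0.0597
[-0.004, -0.0058, 0.0062, -0.0, -0.0, 0.131]
[-0.0047, -0.0052, 0.0062, -0.0, -0.0, 0.131]
[-0.0053, -0.0045, 0.0062, -0.0, -0.0, 0.131]
[-0.0059, -0.0038, 0.0062, -0.0, -0.0, 0.131]
[-0.0063, -0.003, 0.0062, -0.0, -0.0, 0.131]
[-0.0067, -0.0022, 0.0062, -0.0, -0.0, 0.131]
[-0.0069, -0.0013, 0.0062, -0.0, -0.0, 0.131]
[-0.007, -0.0004, 0.0062, -0.0, -0.0, 0.131]
[-0.007, 0.0005, 0.0062, -0.0, -0.0, 0.131]
[-0.0069, 0.0015, 0.0062, -0.0, -0.0, 0.131]
[-0.0066, 0.0023, 0.0062, -0.0, -0.0, 0.131]
[-0.0062, 0.0032, 0.0062, -0.0, -0.0, 0.131]
```

```bash
python3 -m inch '[[-0.004,-0.006,0.006,0,0,0.131,0.3],[-0.005,-0.005,0.006,0,0,0.131,0.3],[-0.005,-0.0045,0.006,0,0,0.131,0.3],[-0.006,-0.004,0.006,0,0,0.131,0.3],[-0.006,-0.003,0.006,0,0,0.131,0.3]]' >/dev/null
python3 -m inch '[[-0.007,-0.002,0.006,0,0,0.131,0.3],[-0.007,-0.001,0.006,0,0,0.131,0.3],[-0.007,0,0.006,0,0,0.131,0.3],[-0.007,0.0005,0.006,0,0,0.131,0.3],[-0.007,0.0015,0.006,0,0,0.131,0.3]]' >/dev/null
python3 -m inch '[[-0.0066,0.002,0.006,0,0,0.131,0.3],[-0.006,0.003,0.006,0,0,0.131,0.3],[0,0,0,0,0,0,0.3]]' >/dev/null
python3 plan.py .556 .037 .012 1.494 0 3
```

```text
t 16.1 pos [0.5558 0.0349 0.1512] rpy [-3.139e+00  1.000e-03  1.489e+00] F [-0.3 -0.7 -0.5] w 0.0595
[0.0008, 0.0002, 0.0464, -0.001, 0.0, -0.002]
[0.0007, 0.0001, 0.0464, -0.001, 0.0, -0.002]
[0.0007, 0.0001, 0.0464, -0.001, 0.0, -0.002]
```

```bash
python3 -m inch '[[0,0,0.046,0,0,-0.002,0.3],[0,0,0.046,0,0,-0.002,0.3],[0,0,0.046,0,0,0,0.3],[0,0,0,0,0,0,0.3]]'
python3 -m inch '[[0.012,0,0,0,0,0,0.3],[0.012,0,0,0,0,0,0.3],[0.009,0,0,0,0,0,0.3],[0,0,0,0,0,0,0.3]]'
```

```text
clock: 16.5
position: [0.5524, 0.0358, 0.01]
tool_rot: [-3.132, 0.001, 1.501]
force: [-0.5, 0.5, 1.0]
grip_width: 0.0597
finger_force: 0.0
clock: 16.9
position: [0.5596, 0.0708, 0.0169]
tool_rot: [3.139, -0.001, 1.498]
force: [-0.3, 0.7, 0.8]
grip_width: 0.06
finger_force: 0.0
```

```bash
python3 -m inch '[[0.0015,0,0,0,0,0,0.3],[0,0,0,0,0,0,0.3]]'; python3 -m inch '[[0.001,0,0,0,0,0,0.3],[0,0,0,0,0,0,0.3]]'
```

```text
clock: 17.1
position: [0.559, 0.0697, 0.0157]
tool_rot: [3.141, 0.0, 1.496]
force: [-1.0, -1.0, 0.2]
grip_width: 0.0599
finger_force: 0.0
clock: 17.3
position: [0.5588, 0.0707, 0.0152]
tool_rot: [-3.142, 0.0, 1.495]
force: [-0.8, 0.0, 0.4]
grip_width: 0.0599
finger_force: 0.0
```

```bash
python3 -m inch '[[0.0015,0,0,0,0,0,0.3],[0,0,0,0,0,0,0.3]]'; python3 -m inch '[[0.001,0,0,0,0,0,0.3],[0,0,0,0,0,0,0.3]]'
```

```text
clock: 17.5
position: [0.5589, 0.0724, 0.0152]
tool_rot: [-3.141, 0.0, 1.496]
force: [0.7, 0.2, 0.4]
grip_width: 0.0598
finger_force: 0.0
clock: 17.7
position: [0.559, 0.0725, 0.0152]
tool_rot: [-3.141, 0.001, 1.495]
force: [-0.4, -5.3, 1.5]
grip_width: 0.0597
finger_force: 2.5
```

```bash
python3 -m inch '[[0.001,0,0,0,0,0,0.3],[0,0,0,0,0,0,0.3]]'
```

```text
clock: 17.9
position: [0.5591, 0.0733, 0.0152]
tool_rot: [-3.141, 0.001, 1.495]
force: [0.0, -5.5, 0.6]
grip_width: 0.0598
finger_force: 3.0
```

```bash
python3 -m inch '[[0.0008,0,0,0,0,0,0.3],[0,0,0,0,0,0,0.3]]'
```

```text
clock: 18.1
position: [0.5592, 0.074, 0.0152]
tool_rot: [-3.141, 0.001, 1.495]
force: [-0.8, -6.3, 1.8]
grip_width: 0.0599
finger_force: 3.1
```

```bash
python3 -m inch '[[0.0008,0,0,0,0,0,0.3],[0,0,0,0,0,0,0.3]]'
```

```text
clock: 18.3
position: [0.5592, 0.0748, 0.0152]
tool_rot: [-3.141, 0.001, 1.495]
force: [0.8, -6.3, 2.3]
grip_width: 0.0597
finger_force: 3.2
```

```bash
python3 -m inch '[[-0.01,0,0,0,0,0,0.3],[-0.02,0,0,0,0,0,0.3],[0,0,-0.045,0,0,0,1],[0,0,-0.045,0,0,0,1],[0,0,0,0,0,0,1]]'
python3 plan.py .435 .07 .1 1.494 0 3
```

```text
clock: 18.8
position: [0.5595, 0.0459, 0.1102]
tool_rot: [3.135, -0.001, 1.495]
force: [1.1, -0.0, -0.6]
grip_width: 0.0166
finger_force: 0.0
t 18.8 pos [0.5595 0.0459 0.1102] rpy [ 3.135e+00 -1.000e-03  1.495e+00] F [ 1.1 -0.  -0.6] w 0.0166
[0.0049, -0.042, 0.0031, 0.002, -0.0, 0.0]
[0.0049, -0.042, 0.0032, 0.002, -0.0, 0.0]
[0.0048, -0.042, 0.0033, 0.002, -0.0, 0.0]
```

```bash
python3 -m inch '[[0.02,-0.042,0,0,0,0,1],[0.02,-0.042,0,0,0,0,1],[0.023,-0.035,0,0,0,0,1],[0,0,0.04,0,0,0,1],[0,0,0,0,0,0,1]]'
python3 plan.py .445 .115 .015 1.494 0 2
```

```text
clock: 19.3
position: [0.4409, 0.1176, 0.0628]
tool_rot: [-3.137, 0.002, 1.498]
force: [1.0, -0.9, 2.1]
grip_width: -0.0002
finger_force: 0.0
t 19.3 pos [0.4409 0.1176 0.0628] rpy [-3.137e+00  2.000e-03  1.498e+00] F [ 1.  -0.9  2.1] w -0.0002
[-0.0011, 0.0022, 0.0239, -0.002, 0.001, 0.002]
[-0.0011, 0.0022, 0.0239, -0.002, 0.001, 0.002]
```

```bash
python3 -m inch '[[0,0,0.025,0,0,0,1],[0,0,0.023,0,0,0,1],[0,0.01,0,0,0,0,1],[0,0.007,0,0,0,0,1],[0,0,0,0,0,0,1]]'
python3 -m inch '[[0,0.003,0,0,0,0,1],[0,0.002,0,0,0,0,1],[0,0,0,0,0,0,1]]'
```

```text
clock: 19.8
position: [0.4621, 0.1162, 0.0185]
tool_rot: [3.14, -0.001, 1.494]
force: [-1.0, -0.4, -0.1]
grip_width: -0.0001
finger_force: 0.0
clock: 20.1
position: [0.4654, 0.1161, 0.0176]
tool_rot: [3.141, -0.0, 1.495]
force: [0.5, -0.7, -0.2]
grip_width: -0.0002
finger_force: 0.0
```

```bash
python3 -m inch '[[0,0.002,0,0,0,0,1],[0,0,0,0,0,0,1]]'; python3 -m inch '[[0,0.002,0,0,0,0,1],[0,0,0,0,0,0,1]]'
```

```text
clock: 20.3
position: [0.4671, 0.1161, 0.0173]
tool_rot: [3.141, -0.0, 1.496]
force: [0.0, 0.7, -0.3]
grip_width: 0.0
finger_force: 0.0
clock: 20.5
position: [0.4691, 0.1159, 0.0172]
tool_rot: [3.142, -0.0, 1.496]
force: [0.5, 0.7, 0.4]
grip_width: 0.0002
finger_force: 0.0
```

```bash
python3 -m inch '[[0,0.002,0,0,0,0,1],[0,0,0,0,0,0,1]]'; python3 -m inch '[[0,0.0015,0,0,0,0,1],[0,0,0,0,0,0,1]]'
```

```text
clock: 20.7
position: [0.4712, 0.1157, 0.0172]
tool_rot: [3.141, -0.0, 1.496]
force: [-0.3, -0.9, -0.7]
grip_width: -0.0001
finger_force: 0.0
clock: 20.9
position: [0.4726, 0.1156, 0.0172]
tool_rot: [3.142, -0.0, 1.496]
force: [0.5, -0.3, 0.2]
grip_width: -0.0002
finger_force: 0.0
```

```bash
python3 -m inch '[[0,0.0015,0,0,0,0,1],[0,0,0,0,0,0,1]]'
```

```text
clock: 21.1
position: [0.4732, 0.1155, 0.0171]
tool_rot: [-3.14, 0.0, 1.496]
force: [-6.2, 0.7, 3.1]
grip_width: 0.0001
finger_force: 2.7
```

```bash
python3 -m inch '[[0,0.001,0,0,0,0,1],[0,0,0,0,0,0,1]]'
```

```text
clock: 21.3
position: [0.4733, 0.1154, 0.0171]
tool_rot: [-3.139, 0.001, 1.496]
force: [-12.5, 2.0, 8.2]
grip_width: 0.0
finger_force: 5.9
```

The leg is butted solid: force rises without motion. Back away, lift, and do a final check.

```bash
python3 -m inch '[[0,-0.005,0,0,0,0,1],[0,-0.02,0,0,0,0,1],[0,0,-0.045,0,0,0,1],[0,0,-0.045,0,0,0,1],[0,0,-0.045,0,0,0,1]]'
python3 -m inch '[[-0.045,0,-0.04,0,0,0,1],[-0.045,0,-0.04,0,0,0,1],[-0.045,0,0,0,0,0,1],[-0.045,0,0,0,0,0,1],[-0.04,0,0,0,0,0,1]]'
python3 -m inch '[[-0.045,0,0,0,0,0,1],[-0.045,0,0,0,0,0,1],[-0.03,0,0,0,0,0,1],[0,0,0,0,0,0,1],[0,0,0,0,0,0,1]]'
python3 - <<'E'
from h import *
np.set_printoptions(precision=4,suppress=True)
t=grab_frame('top');c=calibration('top')
save(cv2.resize(t[140:260,130:290],(800,600),interpolation=cv2.INTER_CUBIC),'t7.png')
print(fit('top',t,'square',(.638,.12,-.077)))
BOX['sqleg']=BOX['square']+[(-.15,0,-.04,0,0,.04)]
E
```

```text
clock: 21.8
position: [0.4495, 0.1173, 0.1538]
tool_rot: [-3.141, -0.0, 1.496]
force: [1.1, -0.7, 0.9]
grip_width: 0.0003
finger_force: 0.0
clock: 22.3
position: [0.4342, -0.0891, 0.2191]
tool_rot: [3.141, 0.001, 1.495]
force: [0.2, 0.4, -1.1]
grip_width: -0.0001
finger_force: 0.0
clock: 22.8
position: [0.4255, -0.2067, 0.2185]
tool_rot: [-3.141, -0.0, 1.495]
force: [-0.2, 1.1, 0.1]
grip_width: 0.0003
finger_force: 0.0
(array([ 0.6383,  0.1203, -0.0789]), np.float64(0.0922970399260521))
```

View pics/t7.png

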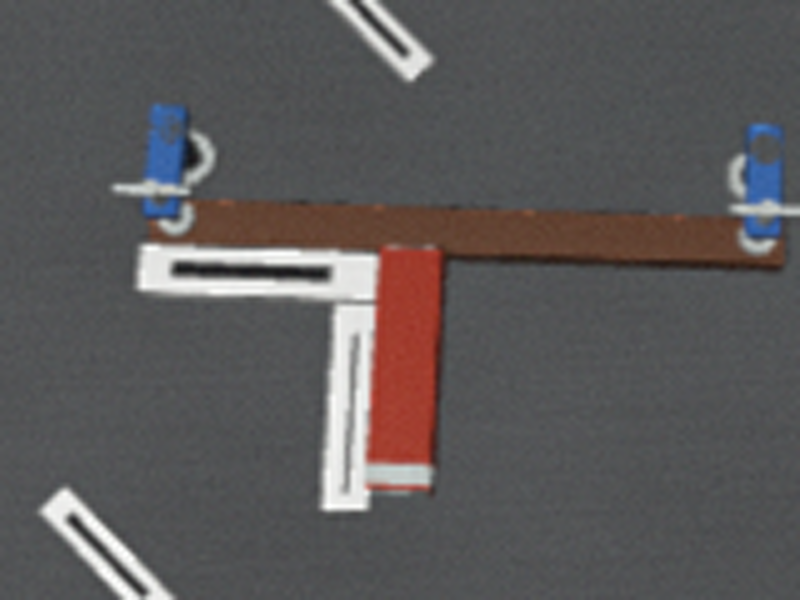

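The final view shows the stock flush on the bar (row ~250), and the leg (370–440, 245–490) tight against the blade and butted on the bar. The square fit gives its face at 0.627 and yaw −0.079, the same as the bar.

```bash
python3 -c "
from workcell import bot; print(bot.job_done())"
```

```text
the job is handed in; nothing more can be done
None
```

The job is handed in at about 23 s: the square is flush on the bar (to about 1 mm by camera), the leg is butted against the bar and set along the blade, and the firebrick, spray can and hammer were not touched.

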